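# Refit the tapered plug of a casting-slip tap and check that it turns free

## Robot

A 7-joint arm with a two-finger parallel gripper is mounted at the origin on the work surface. World frame = base frame: x ahead of the robot, y to its left, z up, the work surface at z = 0. Lengths are in m, angles in rad, forces in N, time in s.
With the tool pointing down it reaches from about 0.4 to 0.85 m from the base axis. Payload 10.4 kg.
Tool frame: the origin (TCP) lies on the centre line of the jaws, within the pads' length; the fingertips stand 22 mm ahead of it and the grasp point (between the pads) lies 3 mm ahead of it; x points along the fingers, y is the direction in which the jaws open and shut, and the axes are right-handed (so a half turn about x gives the same grasp; the last joint's range is limited). The gripper opens to 87 mm and grips with 3 to 60 N. Pads are 19 mm wide; open, the fingers measure 117 mm over their backs; the gripper's body (75 mm by 190 mm) begins 51 mm behind the grasp point.
Start: joints at [-1.141, 0.332, -0.065, 1.46, 0.022, 1.35, -0.088], TCP at [0.273, 0.562, 0.245] pointing down, gripper open.
Joint ranges: [-2.6, 2.6], [-0.5, 2.12], [-1.47, 1.34], [0.16, 2.42], [-1.27, 4.41], [0.06, 2.06], [-2.6, 2.6]. Speed limits (rad/s): [2.22, 2.22, 2.79, 2.79, 3.14, 3.14, 3.14].

## Interface

Orientations are given as a unit quaternion [x, y, z, w].
In Python, from bench import * gives the robot as it stands.
- The arm moves only by the tool arm_command, never from a script. Its argument "targets" is one flat list of numbers, 7 for each row, row after row: the turn, a rotation vector about the tool's x, y, z in units of 45 degrees (1.0 is 45 degrees), then the shift along the tool's x, y, z in units of 25 mm (1.0 is 25 mm), then the opening, from 0 (shut) to 1 (fully open). In form: [wx, wy, wz, tx, ty, tz, fingers, wx, wy, wz, tx, ty, tz, fingers, ...]. A call has 1 to 12 rows; each row shifts and turns the pose as measured when the row begins, along the tool's axes as they then stand; what a row does not reach is not made up. A row lasts 1/12 s, in which the tool goes at most 41.7 mm and 7.16 degrees, less where a joint would pass 70% of its speed; a pose out of reach is approached as far as the arm can. A call with a number of a shift or a turn outside -1 to 1 is refused whole. A call with a gripper value outside its range is refused whole. The fingers move at their own pace and stop on an object; "newtons" is the grip in N (left out, the last holds). Time passes only in rows, so rows that do not move let the fingers close. It gives the time, the measured TCP pose, the force and the opening at its end, in the units of the state.
- read_state(): the state, without advancing time (a new reading comes with each control period).
- camera(name): name is "side" or "top"; returns the picture (400x640x3 uint8, red, green, blue); there is no depth.
- calibration(name): a dict with "camera_matrix" (3x3 intrinsics, pixels), "R" (3x3) and "t" (3): a world point X has camera coordinates R X + t. Camera axes: x right, y down, z forward; pixel columns grow to the right and rows downward; lengths in m; the calibration is good to about 2 mm. A picture is of the moment at which its call begins. calibration takes no time and is no camera call.
- close_job(): hands the job in, once; it reports no verdict.
The state is a dict: "time": time; "joint_positions": joint angles; "joint_vel": joint speeds; "joint_torque": joint torques, N m; "ee_pos": TCP position; "eef_rot": TCP orientation; "ft_force": force on the tool from outside, world axes, zero at the start; "torque": the same for the moment, N m; "width": finger opening in m.
Only numpy, scipy, OpenCV 4.12 (cv2) and the standard library are available. Lean on these libraries where they do the work, as an engineer would, in place of code of your own. Each camera call takes 0.05 s, during which the arm holds its last target.

## Task

Put the plug that fits back into the lined tap in the vice: lower it in upright, its lug in the gap of the rim and its handle nearly across the pipe, and bed it in the white liner with a steady push of about 1.5 kg for a moment, never more than 2.5 kg, which spoils the soft liner. With it still down in its seat, rock the handle round to the open stop, in line with the pipe, and back to the shut stop, square across the pipe, to check that it turns free. Leave it shut, let go, and do not disturb the other things on the bench.

Things in the scene. Friction and masses are not known exactly. Their poses are not given: they have to be found in the camera images.
- plug: The tap's brass plug, the smaller of two alike, 0.4 to 0.6 kg, first standing on its small end on the bench. Origin: centre of the small end; z up the axis to the handle, x along the handle. A cone of 24 mm diameter widens evenly (half angle 10 degrees) to 41 mm at 48 mm up, then a neck of 33 mm diameter up to 66 mm, then the handle.
- handle (a point): Centre of the plug's wing handle, 82 mm up its axis; axes as plug. The handle is a plain upright bar 66 mm long (x), 12 mm thick (y) and 32 mm high (66 to 98 mm up the plug).
- lug (a point): Outer end of the stop lug on the plug's neck. The lug stands out on the plug's -y side only, 8 mm wide, 31 mm off the axis at its end, from 50 to 57 mm up the plug.
- tap: Brass plug tap, upright in a small blue bench vice on a plywood board 250 x 170 x 15 mm; all fixed. Origin: bench top under the axis of the bore; z up, y along the pipe, x across it. The vice's screw and tommy bar are on the -x side, up to 145 mm off; jaws 90 mm wide, top 98 mm above the bench.
- tap_mouth (a point): On the bore's axis at the barrel's rim, 158 mm above the bench; axes as tap. In the barrel (64 mm across) is a white slippery liner with a 10 degree half angle bore, 40 mm across at its top. The liner stands up to 2.5 mm above or below the rim, different each time and not measured: the seated plug's small end lies 42 to 49 mm below the rim. Find the seat by feel.
- cutaway (a point): Middle of the rim's cutaway, level with the rim. A stop wall 15 mm high, 25 to 32 mm off the axis, runs round the rim but for the quarter from the tap's -y (lug when shut) to +x (lug when open, anticlockwise from above). The lug must be in the gap for the plug to go home; it meets the wall 2 degrees past shut or open. Put in 0.2 rad short of shut, it clears the wall's top.
- pipe_end (a point): Centre of the hexagon end of the pipe on the +y side, 84 mm from the bore's axis and 131 mm above the bench; there is another on the -y side. Shut: handle square across the pipe (plug x along tap x). Open: handle in line with the pipe (plug x along tap y). The seated plug turns with little drag.
- plug_big: The look-alike plug of another tap, 1.22 times as large (cone 29 to 50 mm across, 120 mm tall in all); does not fit. Stands on its small end; origin at its foot. Leave it.
- glaze_jar: Glaze jar, 80 mm across, 100 mm tall; origin at its foot. Leave it.
- bisque_cup: Unglazed cup, 80 mm across, 85 mm tall; origin at its foot. Leave it.
- gland_nut: Brass ring nut lying flat, 47 mm across, 14 mm tall; origin at the centre of its underside. Leave it.
Things that resemble listed ones, but are neither listed nor needed, are in the scene too. What is shaped like the plug but blue or turquoise is not meant.

How it is judged:
By the outcome, as a careful person would: the job done as asked, in the order asked, and still so for the second after the job is handed in, with the robot touching nothing.
It also fails if it takes over 58 s, if anything falls off the work surface, if the arm or the gripper's body presses on something with over 40 N, if the wrist force passes 120 N, or if a joint passes its speed limit or range.

## Working session

There is one attempt and no reset: what is moved stays moved. The work goes in short steps, Python scripts to look and compute and a tool call to move; the robot and the scene stay as the last step left them, time stands still between calls to the robot, and variables do not carry over. Pictures are saved under pics/ and viewed, and the job is handed in when it is done.

Besides the shell and the picture viewer there is one more tool, called as name(argument=value, ...) on one line, values as JSON. arm_command: Moves the arm, as the interface text tells. Shifts and turns lie within -1 to 1; 1 stands for 25 mm of shift or 45 degrees of turn. Its arguments: {"type":"object","properties":{"targets":{"type":"array","items":{"type":"number","minimum":-1,"maximum":1}},"newtons":{"type":"number"}},"required":["targets"]}

```bash
mkdir -p pics; ls; python3 - <<'E'
from bench import *
import cv2,numpy as np
s=read_state()
print(s)
for n in ("side","top"):
    im=camera(n); cv2.imwrite(f"pics/{n}0.png",im[:,:,::-1]); 
    c=calibration(n); print(n,c)
E
```

```text
pics
{'time': 0.0, 'joint_positions': array([-1.14057142,  0.3328798 , -0.06470461,  1.46093631,  0.02162292,
        1.349888  , -0.08853102]), 'joint_vel': array([-0.00026195,  0.00053305, -0.00097802,  0.00107189,  0.0003405 ,
       -0.00030069,  0.00040641]), 'joint_torque': array([ 8.95093399e-04, -6.23253608e+01,  2.48609256e-02, -3.89902711e+01,
       -6.14538649e-02,  3.97674891e-02,  1.44815031e-04]), 'ee_pos': array([0.27329666, 0.56169018, 0.24375137]), 'eef_rot': array([ 0.1582402 ,  0.68914233, -0.15922713,  0.68897722]), 'ft_force': array([-0.02458553, -0.26942167,  0.30360493]), 'torque': array([-0.0052522 ,  0.00103438, -0.00942091]), 'width': 0.0871100149408509}
side {'camera_matrix': array([[475.01034844,   0.        , 324.16820685],
       [  0.        , 475.01034844, 201.14963883],
       [  0.        ,   0.        ,   1.        ]]), 'R': array([[ 0.7576038 , -0.65252509, -0.01573147],
       [-0.33736566, -0.37083289, -0.86525567],
       [ 0.55876729,  0.66082824, -0.50108397]]), 't': array([-0.38402193,  0.26687035,  1.00630444])}
top {'camera_matrix': array([[394.94441156,   0.        , 316.41489718],
       [  0.        , 394.94441156, 202.54883147],
       [  0.        ,   0.        ,   1.        ]]), 'R': array([[ 0.00273794, -0.99992292, -0.01211029],
       [-0.99380259, -0.00137501, -0.11115091],
       [ 0.11112569,  0.01233956, -0.99372975]]), 't': array([-0.0044774 ,  0.53158713,  1.14504141])}
```

View pics/side0.png

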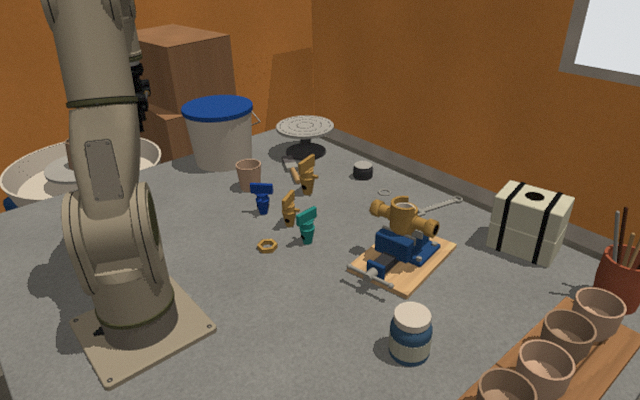

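View pics/top0.png

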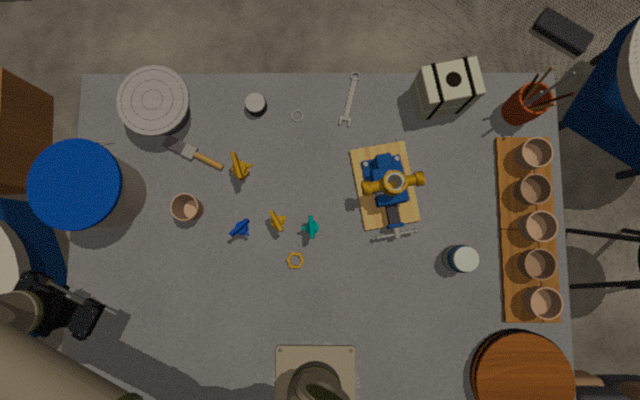

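```bash
python3 - <<'E'
import cv2,numpy as np
t=cv2.imread("pics/top0.png"); s=cv2.imread("pics/side0.png")
a=cv2.resize(t[140:280,210:330],None,fx=5,fy=5,interpolation=cv2.INTER_CUBIC)[:600]
b=cv2.resize(t[130:250,340:450],None,fx=5,fy=5,interpolation=cv2.INTER_CUBIC)
c=cv2.resize(s[145:260,235:335],None,fx=5,fy=5,interpolation=cv2.INTER_CUBIC)
d=cv2.resize(s[185:305,335:465],None,fx=5,fy=5,interpolation=cv2.INTER_CUBIC)
for n,i in zip("abcd",(a,b,c,d)): cv2.imwrite(f"pics/z{n}.png",i)
E
```

```text
(no output)
```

View pics/za.png

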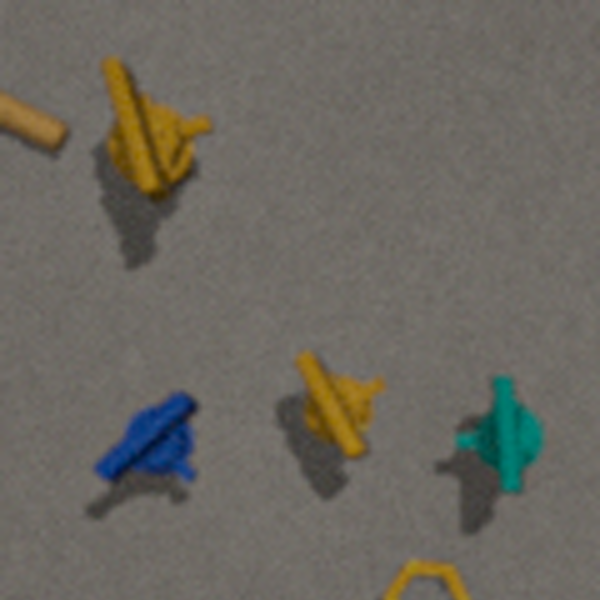

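View pics/zb.png

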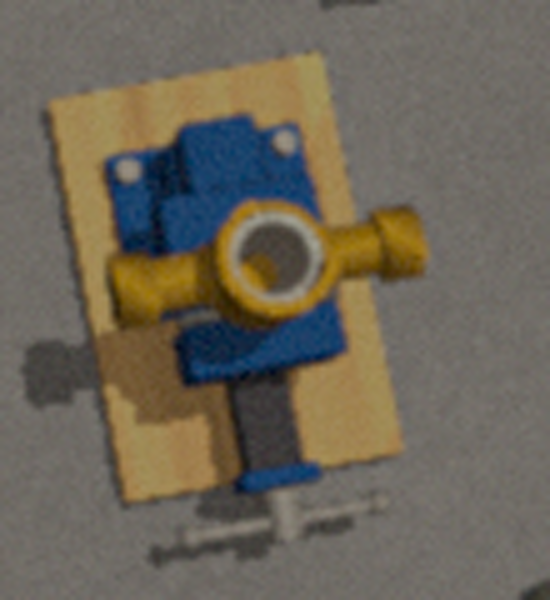

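View pics/zc.png

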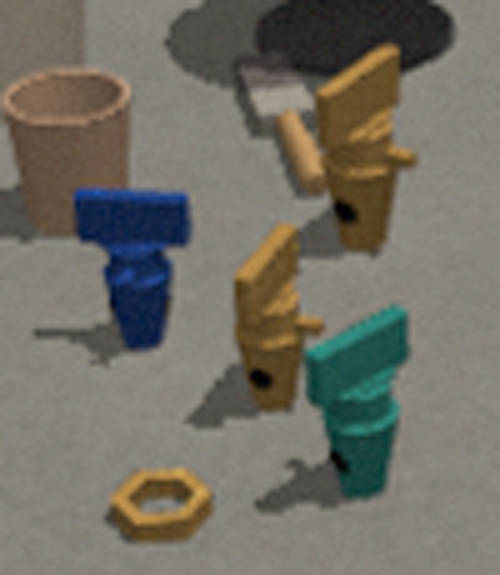

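View pics/zd.png

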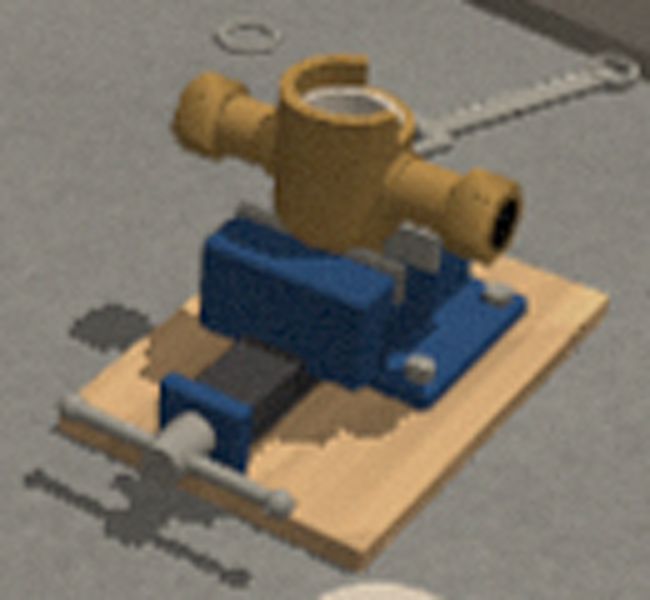

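```bash
cat > h.py <<'E'
import numpy as np, cv2
from scipy.spatial.transform import Rotation as Ro
from bench import *
CAL={n:calibration(n) for n in("side","top")}
def ray(n,u,v):
    c=CAL[n]; d=c["R"].T@np.linalg.inv(c["camera_matrix"])@np.array([u,v,1.]); o=-c["R"].T@c["t"]; return o,d/np.linalg.norm(d)
def onz(n,u,v,z):
    o,d=ray(n,u,v); return o+d*(z-o[2])/d[2]
def proj(n,X):
    c=CAL[n]; p=c["camera_matrix"]@(c["R"]@np.asarray(X,float)+c["t"]); return p[:2]/p[2]
def two(a,b):
    (o1,d1),(o2,d2)=ray("top",*a),ray("side",*b)
    A=np.stack([d1,-d2],1); s=np.linalg.lstsq(A,o2-o1,rcond=None)[0]
    p,q=o1+s[0]*d1,o2+s[1]*d2; return (p+q)/2,np.linalg.norm(p-q)
def st():
    s=read_state(); R=Ro.from_quat(s["eef_rot"]).as_matrix()
    print("t%.2f"%s["time"],"p",s["ee_pos"].round(4),"F",s["ft_force"].round(2),"T",s["torque"].round(3),"w%.4f"%s["width"]); print(R.round(4)); return s,R
E
python3 - <<'E'
from h import *
st()
for n in CAL: print(n,ray(n,0,0)[0])
t=cv2.imread("pics/top0.png"); hsv=cv2.cvtColor(t,cv2.COLOR_BGR2HSV)
m=cv2.inRange(hsv,(12,120,60),(32,255,255))
sub=np.zeros_like(m); sub[200:240,262:300]=m[200:240,262:300]
cv2.imwrite("pics/m.png",cv2.resize(np.vstack([cv2.resize(sub[205:240,262:298],None,fx=12,fy=12,interpolation=0)]),None,fx=1,fy=1))
f=lambda x,y:(x/5+210-.4,y/5+140-.4)
A=onz("top",*f(304,357),.098);B=onz("top",*f(357,450),.098);L=onz("top",*f(380,383),.0535)
print(A,B,(A+B)/2,np.linalg.norm(A-B),np.degrees(np.arctan2(*(A-B)[1::-1])),L)
# side
g=lambda x,y:(x/5+235-.4,y/5+145-.4)
print("side proj foot/top", proj("side",[*((A+B)/2)[:2],0]),g(277,405),proj("side",A),g(290,228),proj("side",B),g(240,280),proj("side",L),g(320,325))
# tap
k=lambda x,y:(x/5+340-.4,y/5+130-.4)
E1=onz("top",*k(132,290),.131);E2=onz("top",*k(405,242),.131)
print("tap",E1,E2,(E1+E2)/2,np.linalg.norm(E1-E2),np.degrees(np.arctan2(*(E1-E2)[1::-1]))-90)
# liner ring outer / inner
z=cv2.inRange(hsv,(0,0,120),(180,70,255))
roi=np.zeros_like(z);roi[165:195,380:410]=z[165:195,380:410]
ys,xs=np.nonzero(roi);print(len(xs)); (c,ax,an)=cv2.fitEllipse(np.stack([xs,ys],1).astype(np.float32)) ;print(c,ax)
print("bore",onz("top",*c,.158))
E
```

```text
t0.10 p [0.2733 0.5618 0.2439] F [-0.12  0.23  0.05] T [ 0.016  0.034 -0.015] w0.0871
[[-5.000e-04  4.375e-01  8.992e-01]
 [-1.100e-03  8.992e-01 -4.375e-01]
 [-1.000e+00 -1.200e-03  1.000e-04]]
side [-0.18132064 -0.81661404  0.72911288]
top [ 0.4010614  -0.01787543  1.19689389]
[0.49998194 0.12442876 0.098     ] [0.44809412 0.09408304 0.098     ] [0.47403803 0.1092559  0.098     ] 0.060109967993199204 30.320509206311016 [0.48889764 0.08573328 0.0535    ]
side proj foot/top [290.15920954 224.63902042] (290.0, 225.6) [292.48340744 189.35586409] (292.6, 190.2) [283.96123528 199.65872739] (282.6, 200.6) [298.62210525 209.80184604] (298.6, 209.6)
tap [ 0.56140675 -0.13956951  0.131     ] [ 0.58798872 -0.28849144  0.131     ] [ 0.57469773 -0.21403047  0.131     ] 0.15127571477413687 10.120484714149526
69
(394.6375732421875, 180.9192352294922) (15.908303260803223, 16.517972946166992)
bore [ 0.57535197 -0.21266504  0.158     ]
```

View pics/m.png

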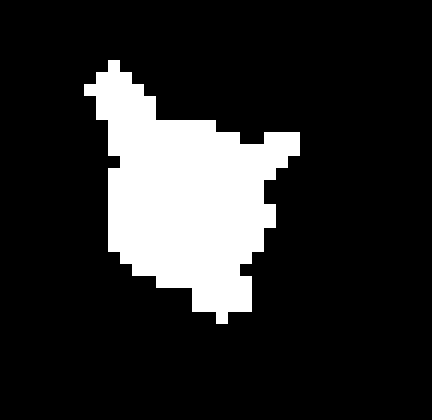

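```bash
python3 - <<'E'
from h import *
t=cv2.imread("pics/top0.png"); s=cv2.imread("pics/side0.png")
a=cv2.resize(t[165:199,378:412],None,fx=16,fy=16,interpolation=cv2.INTER_CUBIC)
b=cv2.resize(s[190:240,375:425],None,fx=11,fy=11,interpolation=cv2.INTER_CUBIC)
# overlays: predicted circles for candidate centre
for C,col in (((.5745,-.2135),(0,0,255)),):
  for z,r in((.158,.020),(.173,.032),(.173,.025),(.158,.032)):
    for th in np.linspace(0,2*np.pi,90):
      X=[C[0]+r*np.cos(th),C[1]+r*np.sin(th),z]
      u=proj("top",X); p=(u-[378,165]+.5)*16; cv2.circle(a,tuple(int(q) for q in p),1,col,-1)
      u=proj("side",X); p=(u-[375,190]+.5)*11; cv2.circle(b,tuple(int(q) for q in p),1,col,-1)
cv2.imwrite("pics/b1.png",a);cv2.imwrite("pics/b2.png",b)
E
```

```text
(no output)
```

View pics/b1.png

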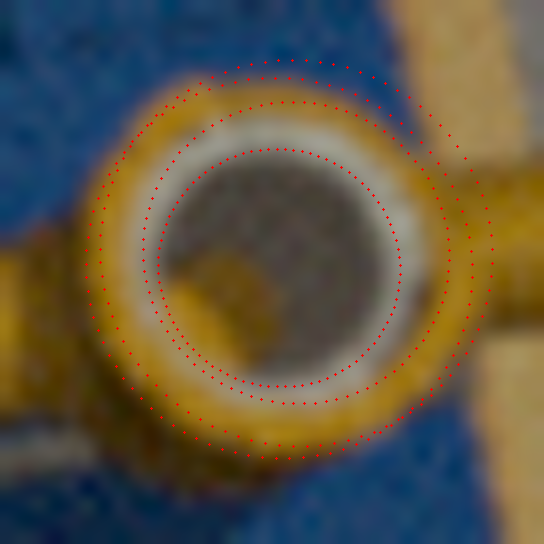

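View pics/b2.png

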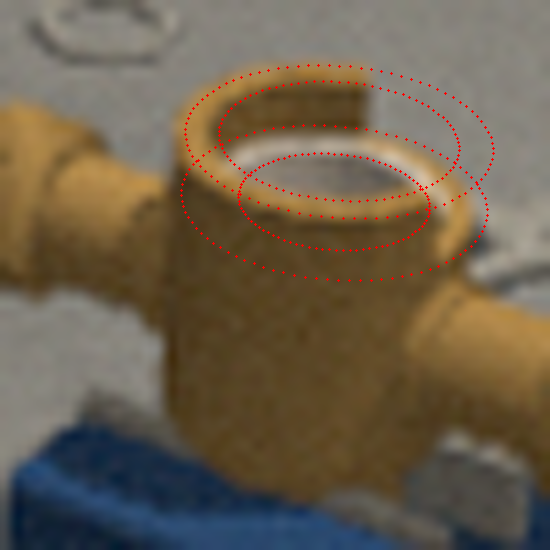

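arm_command(targets=[0,0,0,0,-0.8,0.946,1,0,0,0,0,-0.8,0.946,0.6,0,0,0,0,-0.8,0.946,0.6,0,0,0,0,-0.8,0.946,0.6,0,0,0,0,-0.8,0.946,0.6,0,0,0,0,-0.8,0.946,0.6,0,0,0,0,-0.8,0.946,0.6,0,0,0,0,-0.8,0.946,0.6,0,0,0,0,-0.8,0.946,0.6,0,0,0,0,-0.8,0.946,0.6,0,0,0,0,-0.8,0.946,0.6,0,0,0,0,-0.8,0.946,0.6])

```text
time: 1.1
ee_pos: [0.4235, 0.2113, 0.2382]
eef_rot: [0.152, 0.693, -0.157, 0.687]
ft_force: [0.5, 0.5, -0.3]
width: 0.0521
```

```bash
cat >> h.py <<'E'
def to(target,yaw=None):
    """print tool-frame delta in units to reach TCP target; yaw (deg) wanted of tool y; tilt fix"""
    s,R=st(); d=np.asarray(target)-s["ee_pos"]
    print("shift units(tool xyz):",(R.T@d/.025).round(3))
    cy=np.degrees(np.arctan2(R[1,1],R[0,1])); print("tool y yaw %.2f"%cy)
    if yaw is not None:
        a=np.radians(yaw); y=np.array([np.cos(a),np.sin(a),0]); x=np.array([0,0,-1.]); W=np.stack([x,y,np.cross(x,y)],1)
        print("turn units:",(np.degrees(Ro.from_matrix(R.T@W).as_rotvec())/45).round(3))
        print("shift units in final frame:",(W.T@d/.025).round(3))
    print("q",s["joint_positions"].round(2))
E
python3 -c "
from h import *
to([.474,.1093,.16],-60)"
```

```text
t1.10 p [0.4235 0.2113 0.2382] F [ 0.47  0.47 -0.35] T [ 0.073 -0.037  0.016] w0.0521
[[-0.0089  0.426   0.9047]
 [-0.0052  0.9047 -0.4261]
 [-0.9999 -0.0085 -0.0058]]
shift units(tool xyz): [ 3.13  -2.802  3.585]
tool y yaw 64.78
turn units: [2.773 0.008 0.014]
shift units in final frame: [3.127 4.543 0.289]
q [-0.74  0.    0.19  1.86 -0.    1.29  0.57]
```

arm_command(targets=[0,0,0,0,-0.7,0.9,0.6,0,0,0,0,-0.7,0.9,0.6,0,0,0,0,-0.7,0.9,0.6,0,0,0,0,-0.7,0.9,0.6,0.16,0,0,0,0,0,0.6,0.16,0,0,0,0,0,0.6,0.16,0,0,0,0,0,0.6,0.16,0,0,0,0,0,0.6,0.16,0,0,0,0,0,0.6,0.16,0,0,0,0,0,0.6,0.16,0,0,0,0,0,0.6,0.16,0,0,0,0,0,0.6])

```text
time: 2.1
ee_pos: [0.4771, 0.0927, 0.2355]
eef_rot: [0.463, 0.531, -0.474, 0.528]
ft_force: [-0.3, 0.2, 0.5]
width: 0.0523
```

arm_command(targets=[0.16,0,0,0,0,0,0.6,0.16,0,0,0,0,0,0.6,0.16,0,0,0,0,0,0.6,0.16,0,0,0,0,0,0.6,0.16,0,0,0,0,0,0.6,0.16,0,0,0,0,0,0.6,0.16,0,0,0,0,0,0.6,0.16,0,0,0,0,0,0.6,0.16,0,0,0,0,0,0.6])

```text
time: 2.85
ee_pos: [0.4749, 0.0921, 0.2327]
eef_rot: [-0.671, -0.197, 0.686, -0.2]
ft_force: [-0.1, -0.1, 0.9]
width: 0.0523
```

```bash
python3 -c "
from h import *
to([.474,.1093,.16],-60)
for n in CAL: cv2.imwrite(f'pics/{n}1.png',camera(n)[:,:,::-1])
"
```

```text
t2.85 p [0.4749 0.0921 0.2327] F [-0.07 -0.13  0.91] T [ 0.008  0.111 -0.01 ] w0.0523
[[-0.0187  0.5391 -0.842 ]
 [-0.0107 -0.8422 -0.539 ]
 [-0.9998 -0.0011  0.0216]]
shift units(tool xyz): [ 2.901 -0.596 -0.403]
tool y yaw -57.38
turn units: [0.058 0.027 0.001]
shift units in final frame: [ 2.908 -0.614 -0.312]
q [-0.64  0.03  0.36  1.84 -0.01  1.29 -1.28]
```

View pics/side1.png

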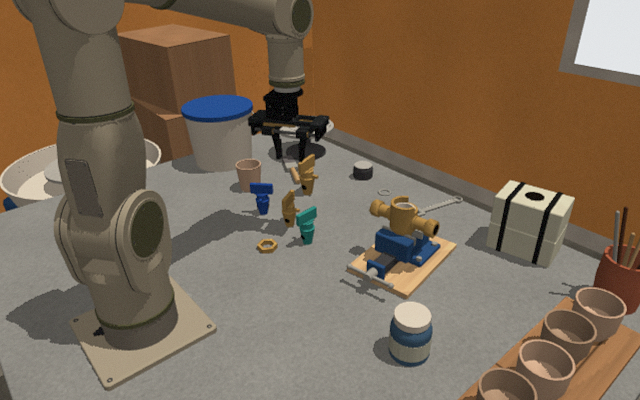

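arm_command(targets=[0.058,0.027,0,0.7,-0.4,-0.25,0.6,0,0,0,0.7,-0.2,-0.1,0.6,0,0,0,0.7,0,0,0.6,0,0,0,0.7,0,0,0.6,0,0,0,0.1,0,0,0.6])

```text
time: 3.37
ee_pos: [0.4746, 0.1102, 0.1585]
eef_rot: [0.682, 0.193, -0.679, 0.192]
ft_force: [-0.7, 0.1, -0.0]
width: 0.0519
```

```bash
python3 -c "
from h import *
to([.474,.1093,.09],-60)
for n in CAL: cv2.imwrite(f'pics/{n}2.png',camera(n)[:,:,::-1])
a=cv2.imread('pics/top2.png')[150:270,220:340];b=cv2.imread('pics/side2.png')[120:240,230:350]
cv2.imwrite('pics/q2.png',cv2.resize(np.hstack([a,b]),(800,400),interpolation=2))
"
```

```text
t3.37 p [0.4746 0.1102 0.1585] F [-0.74  0.06 -0.02] T [-0.08   0.223  0.018] w0.0519
[[ 2.800e-03  5.231e-01 -8.523e-01]
 [ 2.300e-03 -8.523e-01 -5.231e-01]
 [-1.000e+00 -5.000e-04 -3.600e-03]]
shift units(tool xyz): [2.739 0.021 0.051]
tool y yaw -58.46
turn units: [ 0.034 -0.005  0.001]
shift units in final frame: [2.74  0.021 0.04 ]
q [-0.65  0.09  0.34  1.95 -0.04  1.11 -1.31]
```

View pics/q2.png

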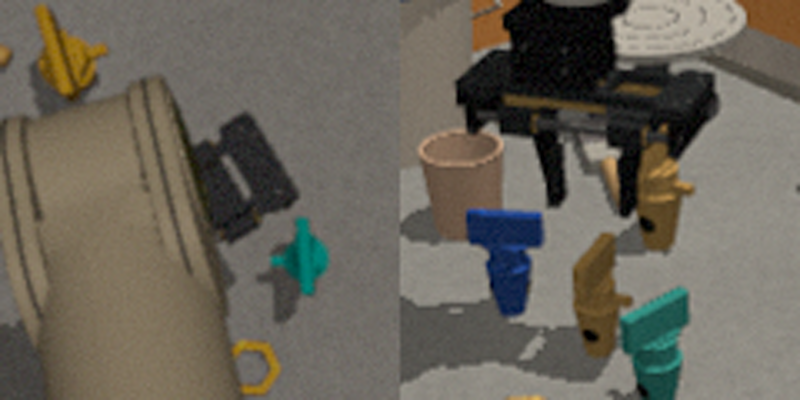

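arm_command(targets=[0.034,0,0,0.7,0,0.05,0.6,0,0,0,0.7,0,0,0.6,0,0,0,0.7,0,0,0.6,0,0,0,0.55,0,0,0.6], newtons=10)

```text
time: 3.8
ee_pos: [0.4802, 0.1113, 0.1004]
eef_rot: [0.689, 0.186, -0.676, 0.183]
ft_force: [-0.6, 0.4, 1.0]
width: 0.0524
```

```bash
python3 -c "
from h import *
to([.474,.1093,.09],-60)
cv2.imwrite('pics/side3.png',camera('side')[:,:,::-1])
cv2.imwrite('pics/q3.png',cv2.resize(cv2.imread('pics/side3.png')[130:250,230:350],(600,600),interpolation=2))
"
```

```text
t3.80 p [0.4802 0.1113 0.1004] F [-0.59  0.43  0.99] T [-0.141  0.149  0.002] w0.0524
[[ 0.0164  0.5038 -0.8637]
 [ 0.0083 -0.8638 -0.5037]
 [-0.9998  0.0011 -0.0183]]
shift units(tool xyz): [ 0.409 -0.057  0.262]
tool y yaw -59.75
turn units: [ 0.006 -0.023 -0.001]
shift units in final frame: [ 0.414 -0.056  0.255]
q [-0.63  0.17  0.34  2.   -0.07  0.97 -1.3 ]
```

View pics/q3.png

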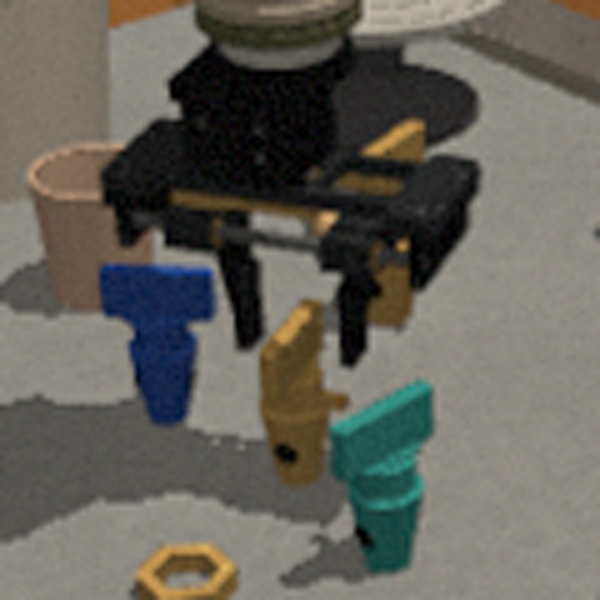

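arm_command(targets=[0.006,-0.023,0,0.2,-0.05,0.25,0.6,0,0,0,0.2,0,0,0.6,0,0,0,0,0,0,0.6])

```text
time: 4.1
ee_pos: [0.474, 0.109, 0.09]
eef_rot: [-0.682, -0.183, 0.683, -0.184]
ft_force: [0.1, -0.5, 0.9]
width: 0.0521
```

```bash
python3 -c "
from h import *
to([.474,.1093,.09],-60)
"
```

```text
t4.10 p [0.474 0.109 0.09 ] F [ 0.12 -0.53  0.86] T [-0.072  0.038  0.011] w0.0521
[[-0.0014  0.5019 -0.8649]
 [-0.0021 -0.8649 -0.5019]
 [-1.      0.0012  0.0022]]
shift units(tool xyz): [ 0.002 -0.011 -0.007]
tool y yaw -59.87
turn units: [ 0.003  0.003 -0.001]
shift units in final frame: [ 0.002 -0.011 -0.007]
q [-0.63  0.18  0.34  2.01 -0.07  0.96 -1.3 ]
```

arm_command(targets=[0,0,0,0,0,0,0,0,0,0,0,0,0,0,0,0,0,0,0,0,0,0,0,0,0,0,0,0,0,0,0,0,0,0,0,0,0,0,0,0,0,0], newtons=10)

```text
time: 4.6
ee_pos: [0.4759, 0.1097, 0.0933]
eef_rot: [0.684, 0.184, -0.682, 0.184]
ft_force: [-0.2, -0.1, -0.3]
width: 0.0202
```

arm_command(targets=[0,0,0,0,0,0,0,0,0,0,0,0,0,0,0,0,0,0,0,0,0], newtons=50)

```text
time: 4.85
ee_pos: [0.4759, 0.1097, 0.0934]
eef_rot: [0.684, 0.184, -0.682, 0.184]
ft_force: [0.5, 0.3, 0.1]
width: 0.0113
```

```bash
python3 -c "
from h import *
to([.474,.1093,.09],-60)
"
```

```text
t4.85 p [0.4759 0.1097 0.0934] F [0.47 0.26 0.08] T [-0.07   0.135  0.087] w0.0113
[[ 3.100e-03  5.029e-01 -8.644e-01]
 [ 2.000e-04 -8.644e-01 -5.029e-01]
 [-1.000e+00  1.400e-03 -2.700e-03]]
shift units(tool xyz): [ 0.134 -0.022  0.073]
tool y yaw -59.81
turn units: [ 0.004 -0.003 -0.002]
shift units in final frame: [ 0.135 -0.022  0.073]
q [-0.63  0.18  0.34  2.01 -0.07  0.97 -1.3 ]
```

arm_command(targets=[0,0,0,-0.2,0,0,0,0,0,0,-0.4,0,0,0,0,0,0,-0.8,0,0,0,0,0,0,-1,0,0,0,0,0,0,-1,0,0,0,0,0,0,-1,0,0,0,0,0,0,-1,0,0,0,0,0,0,-1,0,0,0,0,0,0,-1,0,0,0,0,0,0,-0.8,0,0,0,0,0,0,0,0,0,0])

```text
time: 5.77
ee_pos: [0.4698, 0.1066, 0.3088]
eef_rot: [-0.679, -0.182, 0.687, -0.184]
ft_force: [0.2, 0.9, -4.8]
width: 0.0118
```

```bash
python3 -c "
from h import *
to([.5743,-.213,.31],-68.5)
cv2.imwrite('pics/side4.png',camera('side')[:,:,::-1])
cv2.imwrite('pics/q4.png',cv2.resize(cv2.imread('pics/side4.png')[40:240,220:380],(640,800),interpolation=2)[:600])
"
```

```text
t5.77 p [0.4698 0.1066 0.3088] F [ 0.18  0.93 -4.78] T [ 0.047 -0.022 -0.042] w0.0118
[[-9.000e-03  5.004e-01 -8.657e-01]
 [-6.100e-03 -8.658e-01 -5.004e-01]
 [-9.999e-01  8.000e-04  1.080e-02]]
shift units(tool xyz): [-6.0000e-03  1.3157e+01  2.7800e+00]
tool y yaw -59.97
turn units: [ 0.19   0.014 -0.002]
shift units in final frame: [-0.046 13.424  0.797]
q [-0.67 -0.02  0.34  1.73  0.01  1.44 -1.37]
```

View pics/q4.png

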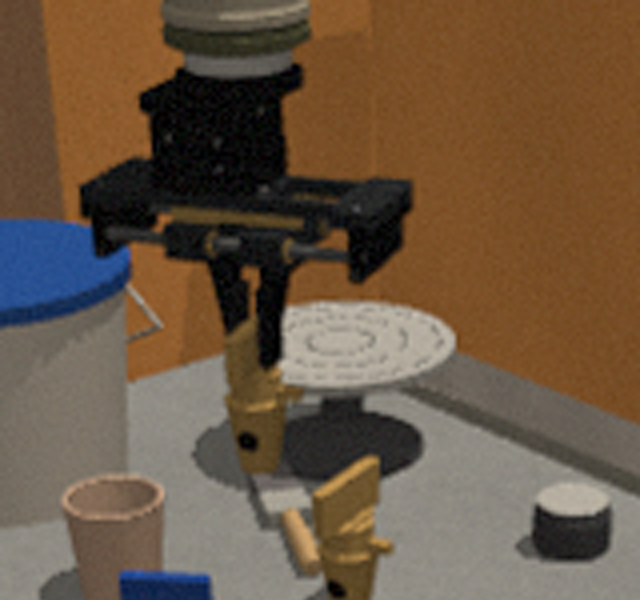

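arm_command(targets=[0.1,0.014,0,0,0.5,0,0,0.09,0,0,0,0.95,0.1,0,0,0,0,0,0.95,0.1,0,0,0,0,0,0.95,0.1,0,0,0,0,0,0.95,0.1,0,0,0,0,0,0.95,0.1,0,0,0,0,0,0.95,0.1,0,0,0,0,0,0.95,0.1,0,0,0,0,0,0.95,0.1,0,0,0,0,0,0.95,0.1,0,0,0,0,0,0.95,0.1,0,0,0,0,0,0.5,0,0])

```text
time: 6.82
ee_pos: [0.5352, -0.1657, 0.2873]
eef_rot: [-0.685, -0.124, 0.707, -0.127]
ft_force: [0.5, -0.2, -5.2]
width: 0.0117
```

```bash
python3 -c "
from h import *
to([.5743,-.213,.29],-68.5)
"
```

```text
t6.82 p [ 0.5352 -0.1657  0.2873] F [ 0.49 -0.15 -5.2 ] T [-0.065  0.092 -0.006] w0.0117
[[-0.0303  0.3492 -0.9366]
 [-0.0087 -0.937  -0.3491]
 [-0.9995 -0.0024  0.0314]]
shift units(tool xyz): [-0.14   2.317 -0.801]
tool y yaw -69.56
turn units: [-0.024  0.04   0.003]
shift units in final frame: [-0.109  2.332 -0.762]
q [-0.33  0.2   0.63  1.58 -0.1   1.43 -0.9 ]
```

arm_command(targets=[-0.024,0.04,0,-0.1,0.7,-0.3,0,0,0,0,0,0.7,-0.3,0,0,0,0,0,0.6,-0.16,0,0,0,0,0,0.3,0,0,0,0,0,0,0,0,0])

```text
time: 7.23
ee_pos: [0.5687, -0.2244, 0.2798]
eef_rot: [-0.69, -0.128, 0.701, -0.126]
ft_force: [-0.7, -0.1, -5.5]
width: 0.012
```

```bash
python3 -c "
from h import *
to([.5743,-.213,.29],-68.5)
"
```

```text
t7.23 p [ 0.5687 -0.2244  0.2798] F [-0.66 -0.09 -5.5 ] T [-0.039  0.163 -0.003] w0.0120
[[-0.0153  0.3533 -0.9354]
 [ 0.     -0.9355 -0.3533]
 [-0.9999 -0.0054  0.0143]]
shift units(tool xyz): [-0.41  -0.35  -0.365]
tool y yaw -69.31
turn units: [-0.018  0.018  0.007]
shift units in final frame: [-0.407 -0.343 -0.376]
q [-0.21  0.33  0.65  1.46 -0.2   1.43 -0.76]
```

arm_command(targets=[-0.018,0.018,0.007,-0.4,-0.35,-0.37,0,0,0,0,0,0,0,0,0,0,0,0,0,0,0])

```text
time: 7.48
ee_pos: [0.5722, -0.2128, 0.2872]
eef_rot: [-0.693, -0.131, 0.697, -0.13]
ft_force: [-0.5, -0.9, -5.0]
width: 0.0115
```

```bash
python3 -c "
from h import *
to([.5743,-.213,.29],-68.5)
for n in CAL: cv2.imwrite(f'pics/{n}5.png',camera(n)[:,:,::-1])
a=cv2.imread('pics/top5.png')[130:250,330:450];b=cv2.imread('pics/side5.png')[120:240,340:460]
cv2.imwrite('pics/q5.png',cv2.resize(np.hstack([a,b]),(800,400),interpolation=2))
"
```

```text
t7.48 p [ 0.5722 -0.2128  0.2872] F [-0.55 -0.9  -5.04] T [-0.165  0.245 -0.027] w0.0115
[[-5.300e-03  3.640e-01 -9.314e-01]
 [ 5.000e-04 -9.314e-01 -3.640e-01]
 [-1.000e+00 -2.400e-03  4.800e-03]]
shift units(tool xyz): [-0.111  0.037 -0.077]
tool y yaw -68.65
turn units: [-0.003  0.006  0.003]
shift units in final frame: [-0.111  0.038 -0.077]
q [-0.22  0.32  0.65  1.46 -0.19  1.43 -0.77]
```

View pics/q5.png

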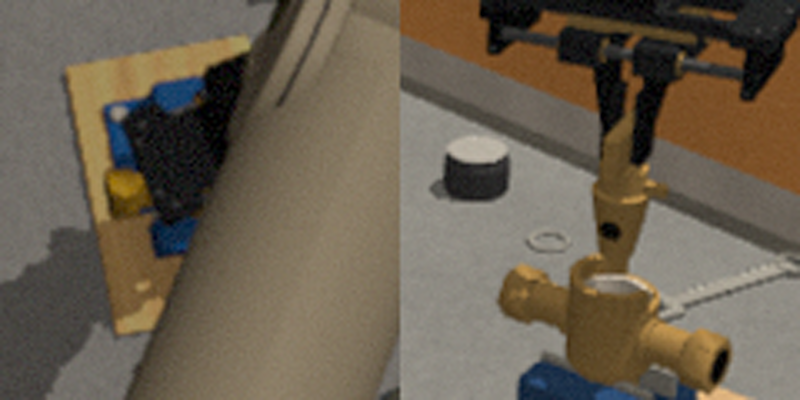

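```bash
python3 -c "
from h import *
b=cv2.imread('pics/side5.png')[155:235,375:435]
b=cv2.resize(b,None,fx=10,fy=10,interpolation=2)
def dr(X,col):
  u=proj('side',X); p=(u-[375,155]+.5)*10; cv2.circle(b,tuple(int(q) for q in p),2,col,-1)
for z,r in((0,.012),(.048,.0205),(.041,.0165)):
  for th in np.linspace(0,6.28,60): dr([.5705+r*np.cos(th),-.2134+r*np.sin(th),.2872-.0934+z],(0,0,255))
for z,r in((.173,.032),(.173,.025),(.131,.032)):
  for th in np.linspace(0,6.28,90): dr([.5743+r*np.cos(th),-.213+r*np.sin(th),z],(0,255,0))
cv2.imwrite('pics/q6.png',b[:,:][0:800][:600+200][100:700])
"
```

```text
(no output)
```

View pics/q6.png

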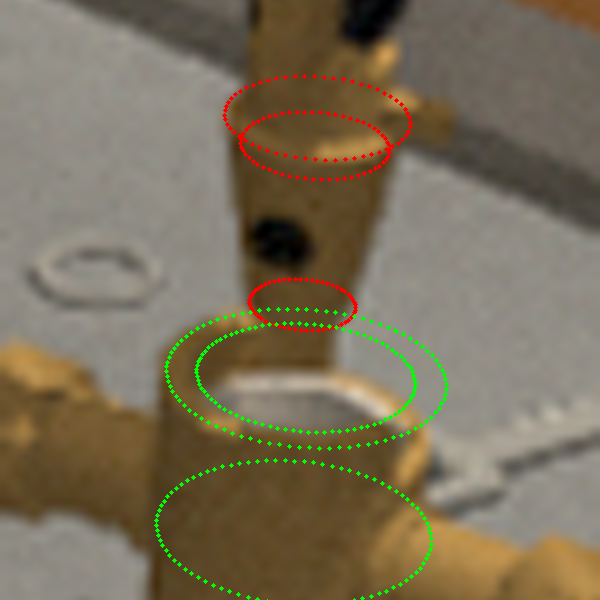

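arm_command(targets=[0,0.006,0.003,0.2,0.03,-0.13,0,0,0,0,0.3,0,0,0,0,0,0,0.3,0,0,0,0,0,0,0.3,0,0,0,0,0,0,0.3,0,0,0,0,0,0,0.2,0,0,0,0,0,0,0,0,0,0])

```text
time: 8.17
ee_pos: [0.5754, -0.2106, 0.2421]
eef_rot: [0.695, 0.132, -0.695, 0.131]
ft_force: [-0.5, 0.3, -5.0]
width: 0.0115
```

```bash
python3 -c "
from h import *
to([.5754,-.2119,.235],-68.5)
"
```

```text
t8.17 p [ 0.5754 -0.2106  0.2421] F [-0.48  0.27 -4.95] T [-0.034  0.149  0.035] w0.0115
[[-1.000e-04  3.660e-01 -9.306e-01]
 [ 1.400e-03 -9.306e-01 -3.660e-01]
 [-1.000e+00 -1.300e-03 -5.000e-04]]
shift units(tool xyz): [0.284 0.051 0.019]
tool y yaw -68.53
turn units: [-0.001 -0.001  0.002]
shift units in final frame: [0.284 0.05  0.018]
q [-0.22  0.34  0.64  1.53 -0.21  1.34 -0.76]
```

arm_command(targets=[0,0,0,0.2,0.05,0.02,0,0,0,0,0.2,0,0,0,0,0,0,0.1,0,0,0,0,0,0,0,0,0,0])

```text
time: 8.5
ee_pos: [0.5753, -0.2123, 0.2281]
eef_rot: [-0.695, -0.132, 0.695, -0.131]
ft_force: [-0.6, -0.6, -5.4]
width: 0.0116
```

```bash
python3 -c "
from h import *
to([.5754,-.2119,.22],-68.5)
"
```

```text
t8.50 p [ 0.5753 -0.2123  0.2281] F [-0.59 -0.61 -5.37] T [-0.086  0.1   -0.038] w0.0116
[[-4.000e-04  3.656e-01 -9.308e-01]
 [ 1.200e-03 -9.308e-01 -3.656e-01]
 [-1.000e+00 -1.300e-03 -1.000e-04]]
shift units(tool xyz): [ 0.324 -0.013 -0.011]
tool y yaw -68.56
turn units: [-0.001 -0.     0.002]
shift units in final frame: [ 0.324 -0.013 -0.011]
q [-0.22  0.35  0.63  1.55 -0.21  1.31 -0.75]
```

arm_command(targets=[0,0,0,0.16,-0.01,-0.01,0,0,0,0,0.08,0,0,0,0,0,0,0,0,0,0])

```text
time: 8.75
ee_pos: [0.5757, -0.2121, 0.2219]
eef_rot: [0.695, 0.132, -0.695, 0.131]
ft_force: [-0.2, -0.0, -5.0]
width: 0.0118
```

arm_command(targets=[0,0,0,0.12,0,0,0,0,0,0,0,0,0,0])

```text
time: 8.92
ee_pos: [0.5758, -0.212, 0.2188]
eef_rot: [0.695, 0.132, -0.694, 0.131]
ft_force: [-0.3, 0.8, -6.2]
width: 0.0118
```

```bash
python3 -c "
from h import *
to([.5754,-.2119,.22],-68.5)
cv2.imwrite('pics/side7.png',camera('side')[:,:,::-1])
cv2.imwrite('pics/q7.png',cv2.resize(cv2.imread('pics/side7.png')[140:240,360:460],(600,600),interpolation=2))
"
```

```text
t8.92 p [ 0.5758 -0.212   0.2188] F [-0.31  0.79 -6.2 ] T [-0.069  0.161  0.015] w0.0118
[[ 7.000e-04  3.657e-01 -9.307e-01]
 [ 1.000e-03 -9.307e-01 -3.657e-01]
 [-1.000e+00 -7.000e-04 -1.000e-03]]
shift units(tool xyz): [-0.049 -0.011  0.013]
tool y yaw -68.55
turn units: [-0.001 -0.001  0.001]
shift units in final frame: [-0.049 -0.011  0.013]
q [-0.21  0.36  0.63  1.56 -0.22  1.29 -0.75]
```

View pics/q7.png

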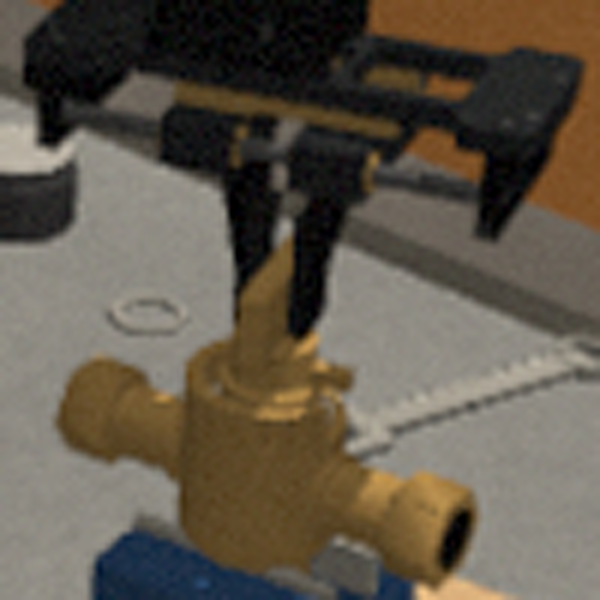

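arm_command(targets=[0,0,0,0.12,0,0.01,0,0,0,0,0,0,0,0])

```text
time: 9.13
ee_pos: [0.5758, -0.2123, 0.2162]
eef_rot: [0.695, 0.132, -0.694, 0.131]
ft_force: [0.4, 0.4, -5.2]
width: 0.0115
```

arm_command(targets=[0,0,0,0.1,0,0,0,0,0,0,0,0,0,0])

```text
time: 9.3
ee_pos: [0.5758, -0.2118, 0.2135]
eef_rot: [0.695, 0.132, -0.694, 0.131]
ft_force: [0.3, 1.2, -4.9]
width: 0.0118
```

```bash
python3 -c "
from h import *
to([.5754,-.2119,.21],-68.5)
"
```

```text
t9.30 p [ 0.5758 -0.2118  0.2135] F [ 0.32  1.16 -4.91] T [-0.064  0.128  0.025] w0.0118
[[ 0.0014  0.3659 -0.9306]
 [ 0.0016 -0.9306 -0.3659]
 [-1.     -0.001  -0.0019]]
shift units(tool xyz): [ 0.139 -0.002  0.015]
tool y yaw -68.54
turn units: [-0.001 -0.002  0.001]
shift units in final frame: [ 0.139 -0.002  0.015]
q [-0.21  0.36  0.63  1.57 -0.22  1.28 -0.75]
```

arm_command(targets=[0,0,0,0.08,0,0,0,0,0,0,0,0,0,0])

```text
time: 9.47
ee_pos: [0.5757, -0.2115, 0.2112]
eef_rot: [0.695, 0.132, -0.694, 0.131]
ft_force: [0.5, 0.8, -6.0]
width: 0.0116
```

arm_command(targets=[0,0,0,0.06,0,0,0,0,0,0,0,0,0,0])

```text
time: 9.63
ee_pos: [0.5756, -0.2113, 0.2095]
eef_rot: [0.695, 0.133, -0.694, 0.131]
ft_force: [0.5, 0.0, -6.4]
width: 0.0118
```

arm_command(targets=[0,0,0,0.06,0,0,0,0,0,0,0,0,0,0])

```text
time: 9.8
ee_pos: [0.5755, -0.211, 0.2078]
eef_rot: [0.695, 0.133, -0.694, 0.131]
ft_force: [-0.9, 1.1, -5.1]
width: 0.0116
```

arm_command(targets=[0,0,0,0.06,0,0,0,0,0,0,0,0,0,0])

```text
time: 9.97
ee_pos: [0.5754, -0.2109, 0.2074]
eef_rot: [0.695, 0.133, -0.694, 0.131]
ft_force: [-3.1, -0.7, -5.3]
width: 0.0115
```

arm_command(targets=[0,0,0,0.06,0,0,0,0,0,0,0,0,0,0])

```text
time: 10.13
ee_pos: [0.5754, -0.211, 0.2075]
eef_rot: [0.695, 0.133, -0.694, 0.131]
ft_force: [-1.2, 0.9, -5.1]
width: 0.0117
```

```bash
python3 -c "
from h import *
to([.5754,-.2119,.21],-68.5)
cv2.imwrite('pics/side8.png',camera('side')[:,:,::-1])
cv2.imwrite('pics/q8.png',cv2.resize(cv2.imread('pics/side8.png')[170:230,375:435],(600,600),interpolation=2))
"
```

```text
t10.13 p [ 0.5754 -0.211   0.2075] F [-1.23  0.94 -5.07] T [0.052 0.497 0.034] w0.0117
[[ 0.0015  0.3666 -0.9304]
 [ 0.004  -0.9304 -0.3666]
 [-1.     -0.0031 -0.0029]]
shift units(tool xyz): [-0.098  0.035  0.014]
tool y yaw -68.49
turn units: [ 0.    -0.004  0.004]
shift units in final frame: [-0.098  0.035  0.014]
q [-0.21  0.37  0.63  1.58 -0.23  1.27 -0.75]
```

View pics/q8.png

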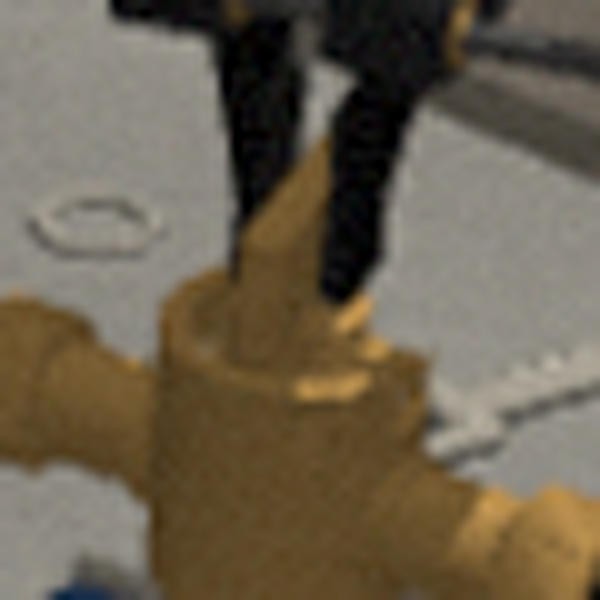

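arm_command(targets=[0,0,0,0.04,0,0.03,0])

```text
time: 10.27
ee_pos: [0.5753, -0.211, 0.2073]
eef_rot: [0.696, 0.133, -0.693, 0.131]
ft_force: [-2.1, 5.4, 7.7]
width: 0.0113
```

arm_command(targets=[0,0,0,0.06,0,0.02,0])

```text
time: 10.35
ee_pos: [0.5754, -0.211, 0.2072]
eef_rot: [0.697, 0.133, -0.693, 0.131]
ft_force: [-8.2, 5.1, 15.2]
width: 0.0118
```

arm_command(targets=[0,0,0,0.06,0,0,0])

```text
time: 10.43
ee_pos: [0.5755, -0.211, 0.2072]
eef_rot: [0.697, 0.134, -0.692, 0.131]
ft_force: [-10.3, 5.1, 13.7]
width: 0.0119
```

```bash
python3 -c "
from h import *
to([.5754,-.2119,.21],-68.5)
"
```

```text
t10.43 p [ 0.5755 -0.211   0.2072] F [-10.34   5.08  13.72] T [ 0.84   2.688 -0.016] w0.0119
[[ 0.0059  0.3674 -0.93  ]
 [ 0.0051 -0.93   -0.3674]
 [-1.     -0.0026 -0.0073]]
shift units(tool xyz): [-0.111  0.033  0.015]
tool y yaw -68.44
turn units: [ 0.001 -0.009  0.003]
shift units in final frame: [-0.111  0.033  0.016]
q [-0.21  0.36  0.63  1.58 -0.23  1.27 -0.74]
```

arm_command(targets=[0,-0.009,0.003,0,0,0,0])

```text
time: 10.52
ee_pos: [0.5754, -0.2109, 0.2076]
eef_rot: [0.695, 0.132, -0.694, 0.132]
ft_force: [-0.7, 1.5, -6.5]
width: 0.0117
```

```bash
python3 -c "
from h import *
to([.5754,-.2119,.21],-68.5)
"
```

```text
t10.52 p [ 0.5754 -0.2109  0.2076] F [-0.75  1.54 -6.53] T [ 0.277  0.087 -0.019] w0.0117
[[ 7.000e-04  3.673e-01 -9.301e-01]
 [ 1.000e-03 -9.301e-01 -3.672e-01]
 [-1.000e+00 -7.000e-04 -1.100e-03]]
shift units(tool xyz): [-0.097  0.037  0.014]
tool y yaw -68.45
turn units: [ 0.001 -0.001  0.001]
shift units in final frame: [-0.097  0.037  0.014]
q [-0.21  0.37  0.63  1.58 -0.22  1.27 -0.75]
```

arm_command(targets=[0,-0.004,0.001,0.045,0,0,0,0,-0.007,0.002,0.05,0,0,0])

```text
time: 10.68
ee_pos: [0.5757, -0.2107, 0.2072]
eef_rot: [-0.693, -0.131, 0.697, -0.133]
ft_force: [-10.1, 4.2, 13.9]
width: 0.0116
```

arm_command(targets=[0,-0.007,0.002,0.05,0,0,0])

```text
time: 10.77
ee_pos: [0.5758, -0.2107, 0.2072]
eef_rot: [-0.691, -0.13, 0.698, -0.134]
ft_force: [-8.3, 4.7, 10.6]
width: 0.0116
```

```bash
python3 -c "
from h import *
to([.5754,-.2119,.21],-68.5)
"
```

```text
t10.77 p [ 0.5758 -0.2107  0.2072] F [-8.34  4.68 10.56] T [ 1.207  1.65  -0.094] w0.0116
[[-0.0088  0.3673 -0.93  ]
 [-0.0067 -0.9301 -0.3673]
 [-0.9999  0.003   0.0107]]
shift units(tool xyz): [-0.111  0.041  0.034]
tool y yaw -68.45
turn units: [ 0.001  0.014 -0.004]
shift units in final frame: [-0.111  0.041  0.032]
q [-0.22  0.37  0.63  1.57 -0.22  1.28 -0.75]
```

arm_command(targets=[0,0.01,-0.003,0.048,-0.02,0.02,0])

```text
time: 10.85
ee_pos: [0.5756, -0.2107, 0.2072]
eef_rot: [-0.694, -0.131, 0.695, -0.133]
ft_force: [-4.0, 1.0, 7.1]
width: 0.0114
```

```bash
python3 -c "
from h import *
to([.5754,-.2119,.21],-68.5)
"
```

```text
t10.85 p [ 0.5756 -0.2107  0.2072] F [-3.99  1.04  7.1 ] T [ 0.351  1.034 -0.024] w0.0114
[[-0.0015  0.3675 -0.93  ]
 [-0.0025 -0.93   -0.3675]
 [-1.      0.0018  0.0023]]
shift units(tool xyz): [-0.111  0.043  0.024]
tool y yaw -68.44
turn units: [ 0.001  0.003 -0.002]
shift units in final frame: [-0.111  0.042  0.023]
q [-0.22  0.37  0.63  1.58 -0.22  1.27 -0.75]
```

arm_command(targets=[0,0.002,-0.001,0.055,-0.018,0.022,0])

```text
time: 10.93
ee_pos: [0.5754, -0.2108, 0.2072]
eef_rot: [0.695, 0.132, -0.694, 0.133]
ft_force: [-5.0, 3.7, 10.8]
width: 0.0118
```

arm_command(targets=[0,0,0,0.055,-0.018,0.022,0])

```text
time: 11.02
ee_pos: [0.5753, -0.2108, 0.2072]
eef_rot: [0.696, 0.132, -0.693, 0.133]
ft_force: [-4.0, 3.2, 8.5]
width: 0.0119
```

arm_command(targets=[0,0,0,0.055,-0.018,0.022,0])

```text
time: 11.1
ee_pos: [0.5753, -0.2108, 0.2072]
eef_rot: [0.697, 0.131, -0.692, 0.133]
ft_force: [-3.9, 3.7, 8.9]
width: 0.0116
```

```bash
python3 -c "
from h import *
to([.5754,-.2119,.21],-68.5)
"
```

```text
t11.10 p [ 0.5753 -0.2108  0.2072] F [-3.87  3.67  8.89] T [0.716 1.261 0.003] w0.0116
[[ 0.0066  0.3673 -0.9301]
 [-0.0013 -0.9301 -0.3674]
 [-1.      0.0036 -0.0056]]
shift units(tool xyz): [-0.112  0.044  0.011]
tool y yaw -68.45
turn units: [ 0.001 -0.007 -0.005]
shift units in final frame: [-0.112  0.044  0.012]
q [-0.22  0.36  0.63  1.58 -0.22  1.26 -0.75]
```

arm_command(targets=[0,-0.007,-0.004,0.06,-0.022,0.022,0,0,-0.002,-0.001,0.06,-0.022,0.022,0])

```text
time: 11.27
ee_pos: [0.5753, -0.2107, 0.2072]
eef_rot: [0.696, 0.132, -0.693, 0.133]
ft_force: [-5.1, 3.7, 10.9]
width: 0.0119
```

arm_command(targets=[0,-0.001,-0.001,0.06,-0.02,0.022,0,0,-0.001,-0.001,0.06,-0.02,0.022,0])

```text
time: 11.43
ee_pos: [0.5753, -0.2108, 0.2072]
eef_rot: [0.697, 0.132, -0.693, 0.133]
ft_force: [-5.0, 4.0, 10.5]
width: 0.0117
```

arm_command(targets=[0,-0.001,-0.001,0.06,-0.02,0.022,0,0,-0.001,-0.001,0.06,-0.02,0.022,0])

```text
time: 11.6
ee_pos: [0.5752, -0.2108, 0.2072]
eef_rot: [0.698, 0.132, -0.692, 0.133]
ft_force: [-4.2, 2.9, 9.4]
width: 0.012
```

```bash
python3 -c "
from h import *
to([.5754,-.2119,.21],-68.5)
"
```

```text
t11.60 p [ 0.5752 -0.2108  0.2072] F [-4.19  2.88  9.44] T [ 0.628  1.351 -0.039] w0.0120
[[ 8.800e-03  3.675e-01 -9.300e-01]
 [-3.000e-04 -9.300e-01 -3.676e-01]
 [-1.000e+00  3.500e-03 -8.100e-03]]
shift units(tool xyz): [-0.111  0.044  0.009]
tool y yaw -68.44
turn units: [ 0.001 -0.01  -0.004]
shift units in final frame: [-0.112  0.044  0.01 ]
q [-0.22  0.36  0.63  1.58 -0.22  1.26 -0.75]
```

arm_command(targets=[0,-0.009,-0.004,0.068,-0.022,0.022,0,0,-0.003,-0.001,0.068,-0.022,0.022,0])

```text
time: 11.77
ee_pos: [0.5753, -0.2108, 0.2072]
eef_rot: [0.696, 0.132, -0.693, 0.133]
ft_force: [-6.2, 4.0, 12.0]
width: 0.0115
```

arm_command(targets=[0,-0.002,-0.001,0.068,-0.022,0.022,0,0,-0.002,-0.001,0.068,-0.022,0.022,0,0,-0.002,-0.001,0.068,-0.022,0.022,0])

```text
time: 12.02
ee_pos: [0.5753, -0.2108, 0.2072]
eef_rot: [0.697, 0.132, -0.693, 0.133]
ft_force: [-5.6, 3.3, 12.0]
width: 0.0116
```

arm_command(targets=[0,-0.002,-0.001,0.068,-0.022,0.022,0,0,-0.002,-0.001,0.068,-0.022,0.022,0,0,-0.002,-0.001,0.068,-0.022,0.022,0])

```text
time: 12.27
ee_pos: [0.5753, -0.2107, 0.2072]
eef_rot: [0.697, 0.131, -0.692, 0.133]
ft_force: [-6.2, 3.3, 11.8]
width: 0.0112
```

```bash
python3 -c "
from h import *
to([.5754,-.2119,.21],-68.5)
"
```

```text
t12.27 p [ 0.5753 -0.2107  0.2072] F [-6.18  3.33 11.76] T [0.732 1.455 0.01 ] w0.0112
[[ 0.0079  0.3677 -0.9299]
 [-0.0014 -0.9299 -0.3677]
 [-1.      0.0042 -0.0069]]
shift units(tool xyz): [-0.114  0.046  0.011]
tool y yaw -68.43
turn units: [ 0.002 -0.009 -0.005]
shift units in final frame: [-0.114  0.045  0.012]
q [-0.22  0.36  0.63  1.58 -0.22  1.26 -0.75]
```

arm_command(targets=[0,-0.009,-0.005,0.03,-0.01,0.01,0,-0.08,0,0,0.035,-0.01,0.01,0,-0.1,0,0,0.035,-0.01,0.01,0], newtons=25)

```text
time: 12.52
ee_pos: [0.5753, -0.2105, 0.2071]
eef_rot: [0.684, 0.181, -0.682, 0.182]
ft_force: [-7.4, 3.9, 9.1]
width: 0.0118
```

arm_command(targets=[-0.1,0,0,0.035,-0.01,0.01,0])

```text
time: 12.6
ee_pos: [0.5752, -0.2104, 0.2071]
eef_rot: [0.677, 0.209, -0.674, 0.21]
ft_force: [-5.6, 4.6, 7.9]
width: 0.012
```

```bash
python3 -c "
from h import *
to([.5754,-.2119,.21],10.1)
"
```

```text
t12.60 p [ 0.5752 -0.2104  0.2071] F [-5.65  4.56  7.91] T [ 0.934  1.418 -0.165] w0.0120
[[ 3.500e-03  5.655e-01 -8.248e-01]
 [ 1.000e-04 -8.248e-01 -5.655e-01]
 [-1.000e+00  1.900e-03 -3.000e-03]]
shift units(tool xyz): [-0.116  0.057  0.027]
tool y yaw -55.57
turn units: [-1.459 -0.002 -0.004]
shift units in final frame: [-0.116 -0.002  0.063]
q [-0.19  0.36  0.59  1.58 -0.21  1.26 -0.54]
```

arm_command(targets=[-0.11,0,0,0.025,-0.02,0.01,0,-0.11,0,0,0.025,-0.02,0.005,0,-0.11,0,0,0.025,-0.02,0,0,-0.11,0,0,0.025,-0.02,0,0])

```text
time: 12.93
ee_pos: [0.5745, -0.2097, 0.2072]
eef_rot: [0.629, 0.326, -0.625, 0.328]
ft_force: [-4.8, 2.6, 5.9]
width: 0.0116
```

```bash
python3 -c "
from h import *
to([.5754,-.2119,.21],10.1)
"
```

```text
t12.93 p [ 0.5745 -0.2097  0.2072] F [-4.85  2.57  5.9 ] T [ 0.644  1.071 -0.129] w0.0116
[[ 6.700e-03  8.205e-01 -5.716e-01]
 [-2.000e-04 -5.716e-01 -8.205e-01]
 [-1.000e+00  5.600e-03 -3.700e-03]]
shift units(tool xyz): [-0.114  0.078  0.051]
tool y yaw -34.86
turn units: [-0.999 -0.002 -0.009]
shift units in final frame: [-0.114  0.019  0.091]
q [-0.14  0.34  0.53  1.58 -0.18  1.26 -0.19]
```

arm_command(targets=[-0.11,0,0,0.025,-0.02,0,0,-0.11,-0.004,-0.005,0.025,-0.025,-0.005,0,-0.11,0,0,0.025,-0.025,-0.01,0,-0.11,0,0,0.025,-0.025,-0.01,0,-0.11,0,0,0.025,-0.025,-0.01,0])

```text
time: 13.35
ee_pos: [0.5736, -0.2093, 0.2072]
eef_rot: [0.539, 0.457, -0.536, 0.462]
ft_force: [-2.4, 2.3, 4.6]
width: 0.0114
```

```bash
python3 -c "
from h import *
to([.5754,-.2119,.21],10.1)
"
```

```text
t13.35 p [ 0.5736 -0.2093  0.2072] F [-2.45  2.26  4.6 ] T [ 0.569  0.886 -0.199] w0.0114
[[ 0.0067  0.9877 -0.1561]
 [-0.0025 -0.1561 -0.9877]
 [-1.      0.007   0.0014]]
shift units(tool xyz): [-0.112  0.086  0.092]
tool y yaw -8.98
turn units: [-0.424  0.003 -0.008]
shift units in final frame: [-0.113  0.051  0.114]
q [-0.09  0.33  0.46  1.58 -0.15  1.26  0.23]
```

arm_command(targets=[-0.11,0,-0.005,0.025,-0.025,-0.012,0,-0.11,0,-0.002,0.025,-0.025,-0.012,0,-0.1,0,0,0.025,-0.025,-0.012,0])

```text
time: 13.6
ee_pos: [0.5731, -0.2093, 0.2072]
eef_rot: [0.473, 0.524, -0.472, 0.528]
ft_force: [-2.6, 3.0, 5.6]
width: 0.0122
```

arm_command(targets=[-0.06,0,0,0.025,-0.025,-0.015,0])

```text
time: 13.68
ee_pos: [0.5729, -0.2093, 0.2072]
eef_rot: [0.46, 0.535, -0.458, 0.54]
ft_force: [-1.9, 1.8, 4.4]
width: 0.0118
```

arm_command(targets=[-0.05,0,0,0.025,-0.025,-0.015,0])

```text
time: 13.77
ee_pos: [0.5728, -0.2093, 0.2071]
eef_rot: [0.449, 0.544, -0.447, 0.55]
ft_force: [-2.4, 0.9, 3.5]
width: 0.0117
```

```bash
python3 -c "
from h import *
to([.5754,-.2119,.21],10.1)
"
```

```text
t13.77 p [ 0.5728 -0.2093  0.2071] F [-2.39  0.91  3.51] T [ 0.556  0.586 -0.115] w0.0117
[[ 0.0077  0.9801  0.1982]
 [-0.0032  0.1982 -0.9802]
 [-1.      0.0069  0.0047]]
shift units(tool xyz): [-0.113  0.083  0.125]
tool y yaw 11.43
turn units: [ 0.03   0.006 -0.009]
shift units in final frame: [-0.115  0.085  0.123]
q [-0.05  0.32  0.4   1.58 -0.13  1.25  0.57]
```

arm_command(targets=[-0.03,0,-0.005,0.025,-0.025,-0.012,0])

```text
time: 13.85
ee_pos: [0.5728, -0.2093, 0.2072]
eef_rot: [0.441, 0.55, -0.441, 0.556]
ft_force: [0.8, 2.8, 2.4]
width: 0.0122
```

arm_command(targets=[-0.03,0,-0.003,0.025,-0.025,-0.012,0])

```text
time: 13.93
ee_pos: [0.5728, -0.2093, 0.2072]
eef_rot: [0.434, 0.556, -0.434, 0.561]
ft_force: [-0.3, 1.3, 4.4]
width: 0.0118
```

```bash
python3 -c "
from h import *
to([.5754,-.2119,.21],10.1)
cv2.imwrite('pics/side9.png',camera('side')[:,:,::-1])
cv2.imwrite('pics/q9.png',cv2.resize(cv2.imread('pics/side9.png')[150:250,355:455],(600,600),interpolation=2))
"
```

```text
t13.93 p [ 0.5728 -0.2093  0.2072] F [-0.35  1.29  4.41] T [ 0.543  0.068 -0.276] w0.0118
[[ 0.0051  0.969   0.247 ]
 [-0.0051  0.247  -0.969 ]
 [-1.      0.0037  0.0062]]
shift units(tool xyz): [-0.112  0.076  0.127]
tool y yaw 14.30
turn units: [ 0.093  0.008 -0.005]
shift units in final frame: [-0.113  0.085  0.12 ]
q [-0.04  0.33  0.4   1.58 -0.13  1.25  0.62]
```

View pics/q9.png

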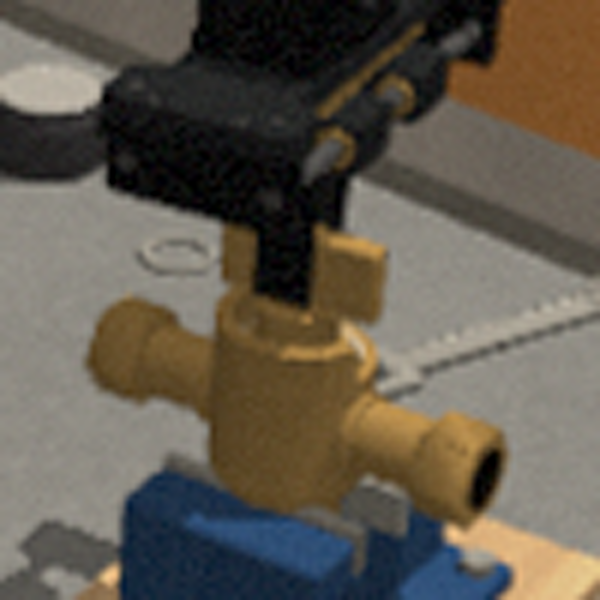

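arm_command(targets=[-0.04,0,-0.004,0.025,-0.015,-0.01,0])

```text
time: 14.07
ee_pos: [0.5729, -0.2094, 0.2071]
eef_rot: [0.424, 0.563, -0.426, 0.568]
ft_force: [-2.5, 1.8, 5.8]
width: 0.012
```

```bash
python3 -c "
from h import *
to([.5754,-.2119,.21],10.1)
"
```

```text
t14.07 p [ 0.5729 -0.2094  0.2071] F [-2.54  1.83  5.8 ] T [ 0.628  0.415 -0.481] w0.0120
[[ 0.0035  0.9607  0.2777]
 [-0.0063  0.2777 -0.9606]
 [-1.      0.0016  0.007 ]]
shift units(tool xyz): [-0.114  0.071  0.124]
tool y yaw 16.13
turn units: [ 0.134  0.009 -0.003]
shift units in final frame: [-0.115  0.083  0.115]
q [-0.04  0.33  0.39  1.58 -0.12  1.26  0.65]
```

arm_command(targets=[-0.04,0,-0.004,0.025,-0.015,-0.01,0])

```text
time: 14.15
ee_pos: [0.5729, -0.2094, 0.2071]
eef_rot: [0.414, 0.57, -0.418, 0.574]
ft_force: [-0.7, 2.0, 7.0]
width: 0.012
```

```bash
python3 -c "
from h import *
to([.5754,-.2119,.21],10.1)
"
```

```text
t14.15 p [ 0.5729 -0.2094  0.2071] F [-0.72  1.98  7.03] T [ 0.735  0.378 -0.592] w0.0120
[[ 1.800e-03  9.514e-01  3.080e-01]
 [-7.300e-03  3.080e-01 -9.514e-01]
 [-1.000e+00 -6.000e-04  7.500e-03]]
shift units(tool xyz): [-0.114  0.065  0.125]
tool y yaw 17.94
turn units: [0.174 0.01  0.   ]
shift units in final frame: [-0.115  0.081  0.114]
q [-0.04  0.33  0.39  1.58 -0.12  1.26  0.68]
```

arm_command(targets=[0.1,0.005,0,0.025,-0.015,-0.01,0,0.11,0.003,0,0.025,-0.02,-0.01,0,0.11,0,0,0.025,-0.02,-0.01,0,0.11,0,0,0.025,-0.02,-0.01,0,0.11,0,0,0.025,-0.02,-0.01,0,0.11,0,0,0.025,-0.02,0,0])

```text
time: 14.65
ee_pos: [0.5736, -0.2093, 0.2071]
eef_rot: [0.553, 0.44, -0.549, 0.446]
ft_force: [1.0, 2.3, 6.6]
width: 0.0119
```

```bash
python3 -c "
from h import *
to([.5754,-.2119,.21],-80)
"
```

```text
t14.65 p [ 0.5736 -0.2093  0.2071] F [0.97 2.32 6.64] T [0.433 0.422 0.17 ] w0.0119
[[ 0.0089  0.9767 -0.2144]
 [-0.0042 -0.2144 -0.9767]
 [-1.      0.0096  0.0022]]
shift units(tool xyz): [-0.115  0.095  0.085]
tool y yaw -12.38
turn units: [ 1.503 -0.005 -0.012]
shift units in final frame: [-0.116  0.115 -0.055]
q [-0.1   0.33  0.47  1.59 -0.15  1.25  0.18]
```

arm_command(targets=[0.11,-0.003,-0.008,0.025,-0.01,0,0,0.11,0,-0.003,0.025,-0.01,0,0,0.11,0,0,0.025,-0.01,0,0,0.11,0,0,0.025,-0.01,0,0,0.11,0,0,0.025,-0.01,0,0,0.11,0,0,0.025,-0.01,0,0])

```text
time: 15.15
ee_pos: [0.5747, -0.2097, 0.2071]
eef_rot: [0.651, 0.275, -0.649, 0.281]
ft_force: [-1.7, 2.4, 7.2]
width: 0.0118
```

```bash
python3 -c "
from h import *
to([.5754,-.2119,.21],-80)
"
```

```text
t15.15 p [ 0.5747 -0.2097  0.2071] F [-1.68  2.43  7.18] T [0.395 0.728 0.149] w0.0118
[[ 0.0056  0.7232 -0.6906]
 [-0.0076 -0.6906 -0.7232]
 [-1.      0.0093  0.0016]]
shift units(tool xyz): [-0.116  0.081  0.044]
tool y yaw -43.68
turn units: [ 0.807 -0.002 -0.012]
shift units in final frame: [-0.116  0.091 -0.012]
q [-0.17  0.35  0.55  1.58 -0.18  1.26 -0.35]
```

arm_command(targets=[0.11,-0.002,-0.009,0.02,-0.01,0,0,0.11,0,-0.003,0.02,-0.01,0,0,0.11,0,0,0.02,-0.01,0.01,0,0.11,0,0,0.02,-0.01,0.01,0,0.11,0,0,0.02,-0.01,0.01,0,0.11,0,0,0.02,-0.01,0.01,0])

```text
time: 15.65
ee_pos: [0.5753, -0.2107, 0.2071]
eef_rot: [0.702, 0.09, -0.7, 0.095]
ft_force: [-0.2, 0.6, 5.6]
width: 0.0118
```

```bash
python3 -c "
from h import *
to([.5754,-.2119,.21],-80)
"
```

```text
t15.65 p [ 0.5753 -0.2107  0.2071] F [-0.24  0.61  5.64] T [0.351 0.577 0.206] w0.0118
[[ 0.0034  0.2584 -0.966 ]
 [-0.0063 -0.966  -0.2584]
 [-1.      0.0069 -0.0017]]
shift units(tool xyz): [-0.115  0.047  0.009]
tool y yaw -75.02
turn units: [ 0.111 -0.002 -0.009]
shift units in final frame: [-0.116  0.047  0.005]
q [-0.23  0.37  0.65  1.58 -0.22  1.26 -0.86]
```

arm_command(targets=[0.06,0,0,0.02,-0.01,0.01,0,0.05,0,0,0.02,-0.01,0.01,0])

```text
time: 15.82
ee_pos: [0.5753, -0.2109, 0.2071]
eef_rot: [0.706, 0.056, -0.703, 0.062]
ft_force: [-0.8, 1.5, 6.9]
width: 0.012
```

```bash
python3 -c "
from h import *
to([.5754,-.2119,.21],-80)
"
```

```text
t15.82 p [ 0.5753 -0.2109  0.2071] F [-0.84  1.52  6.85] T [0.471 0.698 0.2  ] w0.0120
[[ 0.0047  0.1656 -0.9862]
 [-0.0078 -0.9862 -0.1657]
 [-1.      0.0085 -0.0034]]
shift units(tool xyz): [-0.116  0.041  0.004]
tool y yaw -80.47
turn units: [-0.01  -0.004 -0.011]
shift units in final frame: [-0.117  0.04   0.005]
q [-0.25  0.37  0.66  1.58 -0.23  1.26 -0.95]
```

arm_command(targets=[0.03,-0.002,-0.008,0.02,-0.01,0.01,0])

```text
time: 15.9
ee_pos: [0.5754, -0.2111, 0.2071]
eef_rot: [0.706, 0.048, -0.704, 0.051]
ft_force: [-0.4, -0.5, 4.7]
width: 0.012
```

```bash
python3 -c "
from h import *
to([.5754,-.2119,.21],-80)
"
```

```text
t15.90 p [ 0.5754 -0.2111  0.2071] F [-0.42 -0.52  4.74] T [0.019 0.477 0.202] w0.0120
[[ 0.0031  0.1397 -0.9902]
 [-0.0031 -0.9902 -0.1397]
 [-1.      0.0035 -0.0026]]
shift units(tool xyz): [-0.114  0.033  0.003]
tool y yaw -81.97
turn units: [-0.044 -0.003 -0.004]
shift units in final frame: [-0.114  0.032  0.005]
q [-0.25  0.37  0.67  1.58 -0.24  1.27 -0.97]
```

arm_command(targets=[0.03,0,-0.004,0.02,-0.01,0.01,0])

```text
time: 15.98
ee_pos: [0.5755, -0.2112, 0.2071]
eef_rot: [0.707, 0.04, -0.705, 0.041]
ft_force: [-1.5, 1.0, 4.8]
width: 0.0123
```

```bash
python3 -c "
from h import *
to([.5754,-.2119,.21],-80)
"
```

```text
t15.98 p [ 0.5755 -0.2112  0.2071] F [-1.47  0.98  4.78] T [0.289 0.554 0.262] w0.0123
[[ 3.300e-03  1.148e-01 -9.934e-01]
 [-7.000e-04 -9.934e-01 -1.148e-01]
 [-1.000e+00  1.100e-03 -3.200e-03]]
shift units(tool xyz): [-0.115  0.028  0.005]
tool y yaw -83.41
turn units: [-0.076 -0.004 -0.001]
shift units in final frame: [-0.115  0.028  0.007]
q [-0.25  0.37  0.67  1.58 -0.24  1.27 -0.99]
```

arm_command(targets=[0.03,0,-0.004,0.02,-0.01,0.01,0])

```text
time: 16.07
ee_pos: [0.5755, -0.2113, 0.2071]
eef_rot: [0.708, 0.032, -0.705, 0.031]
ft_force: [-1.3, 2.8, 6.3]
width: 0.0117
```

```bash
python3 -c "
from h import *
to([.5754,-.2119,.21],-80)
"
```

```text
t16.07 p [ 0.5755 -0.2113  0.2071] F [-1.27  2.8   6.32] T [0.178 0.719 0.46 ] w0.0117
[[ 0.0037  0.0902 -0.9959]
 [ 0.0015 -0.9959 -0.0902]
 [-1.     -0.0012 -0.0038]]
shift units(tool xyz): [-0.116  0.025  0.008]
tool y yaw -84.82
turn units: [-0.107 -0.005  0.001]
shift units in final frame: [-0.116  0.024  0.01 ]
q [-0.25  0.37  0.67  1.58 -0.24  1.27 -1.02]
```

arm_command(targets=[-0.04,-0.004,0,0.02,-0.01,0.01,0,-0.04,0,0,0.01,-0.005,0.005,0,0,0,0,0.005,0,0,0])

```text
time: 16.32
ee_pos: [0.5754, -0.2112, 0.2071]
eef_rot: [0.705, 0.054, -0.705, 0.054]
ft_force: [-2.6, 2.8, 4.3]
width: 0.0116
```

```bash
python3 -c "
from h import *
to([.5754,-.2119,.21],-80)
cv2.imwrite('pics/side10.png',camera('side')[:,:,::-1])
cv2.imwrite('pics/q10.png',cv2.resize(cv2.imread('pics/side10.png')[150:250,355:455],(600,600),interpolation=2))
"
```

```text
t16.32 p [ 0.5754 -0.2112  0.2071] F [-2.6   2.84  4.25] T [ 0.566  0.809 -0.06 ] w0.0116
[[ 6.000e-04  1.518e-01 -9.884e-01]
 [ 3.000e-04 -9.884e-01 -1.518e-01]
 [-1.000e+00 -2.000e-04 -7.000e-04]]
shift units(tool xyz): [-0.115  0.027  0.005]
tool y yaw -81.27
turn units: [-0.028 -0.001  0.   ]
shift units in final frame: [-0.115  0.027  0.006]
q [-0.24  0.37  0.66  1.58 -0.24  1.27 -0.96]
```

View pics/q10.png

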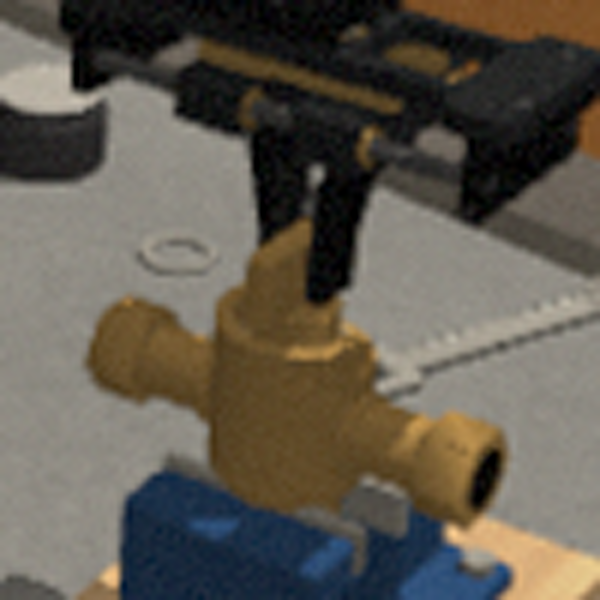

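arm_command(targets=[-0.015,0,0,0,0,0,0,0,0,0,0,0,0,0], newtons=5)

```text
time: 16.53
ee_pos: [0.5755, -0.2112, 0.2071]
eef_rot: [0.705, 0.057, -0.705, 0.057]
ft_force: [-2.1, 1.4, 3.9]
width: 0.0118
```

arm_command(targets=[0,0,0,0,0,0,0.2,0,0,0,0,0,0,0.35,0,0,0,0,0,0,0.5,0,0,0,0,0,0,0.5])

```text
time: 16.87
ee_pos: [0.5756, -0.2124, 0.2062]
eef_rot: [0.705, 0.056, -0.705, 0.057]
ft_force: [0.1, -0.3, 0.1]
width: 0.0299
```

```bash
python3 -c "
from h import *
to([.5754,-.2119,.21],-80)
"
```

```text
t16.87 p [ 0.5756 -0.2124  0.2062] F [ 0.13 -0.32  0.1 ] T [-0.044  0.149  0.029] w0.0299
[[ 8.000e-04  1.589e-01 -9.873e-01]
 [-2.300e-03 -9.873e-01 -1.589e-01]
 [-1.000e+00  2.400e-03 -4.000e-04]]
shift units(tool xyz): [-0.151 -0.022  0.004]
tool y yaw -80.86
turn units: [-0.019 -0.    -0.003]
shift units in final frame: [-0.151 -0.022  0.004]
q [-0.24  0.37  0.66  1.58 -0.24  1.27 -0.95]
```

Released cleanly. Retreat upward, then away so the cameras can see.

arm_command(targets=[0,0,0,0,0,0,0.5,0,0,0,-0.3,0,0,0.5,0,0,0,-0.5,0,0,0.5,0,0,0,-0.7,0,0,0.5,0,0,0,-0.8,0,0,0.5,0,0,0,-0.8,0,0,0.5,0,0,0,-0.8,0,0,0.5,0,0,0,0,-0.8,0,0.5,0,0,0,0,-0.9,0,0.5,0,0,0,0,-0.9,0,0.5,0,0,0,0,-0.9,0,0.5,0,0,0,0,-0.9,0,0.5])

```text
time: 17.87
ee_pos: [0.5572, -0.1084, 0.3198]
eef_rot: [0.708, 0.048, -0.702, 0.055]
ft_force: [-0.8, -0.5, 0.2]
width: 0.0435
```

arm_command(targets=[0,0,0,0,-0.9,0,0.5,0,0,0,0,-0.9,0,0.5,0,0,0,0,-0.8,0,0.5,0,0,0,0,-0.5,0,0.5,0,0,0,0,0,0,0.5])

```text
time: 18.28
ee_pos: [0.5452, -0.0241, 0.3263]
eef_rot: [0.711, 0.051, -0.7, 0.055]
ft_force: [0.2, 0.3, 0.5]
width: 0.0436
```

```bash
python3 -c "
from h import *
st()
for n in CAL: cv2.imwrite(f'pics/{n}11.png',camera(n)[:,:,::-1])
a=cv2.imread('pics/top11.png')[140:230,345:435];b=cv2.imread('pics/side11.png')[165:255,355:445]
cv2.imwrite('pics/q11.png',cv2.resize(np.hstack([a,b]),(800,400),interpolation=2))
"
```

```text
t18.28 p [ 0.5452 -0.0241  0.3263] F [0.17 0.3  0.52] T [0.008 0.129 0.031] w0.0436
[[ 0.016   0.1494 -0.9886]
 [-0.0053 -0.9887 -0.1495]
 [-0.9999  0.0077 -0.015 ]]
```

View pics/q11.png

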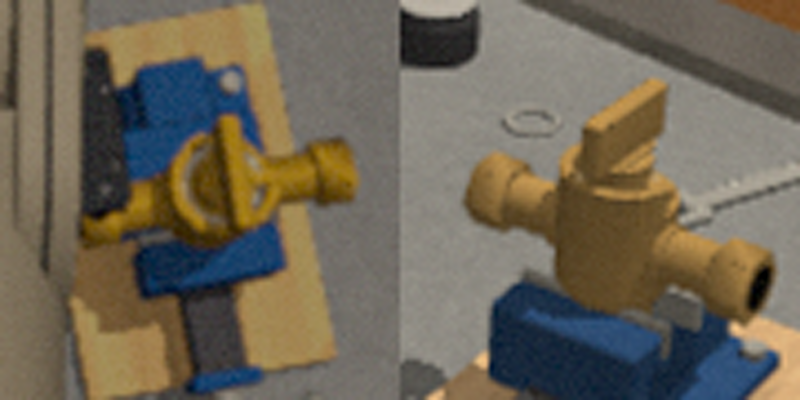

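View pics/top11.png

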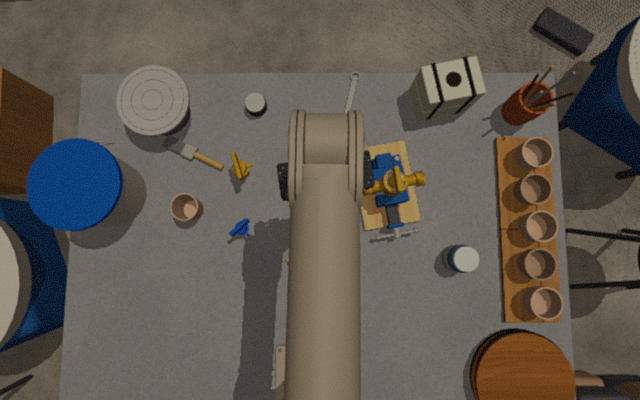

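```bash
python3 -c "
from h import *
b=cv2.imread('pics/top11.png')[160:200,380:420]
b=cv2.resize(b,None,fx=15,fy=15,interpolation=2)
C=np.array([.5732,-.2118])
for yaw,col in((10,(0,0,255)),(5,(255,0,0))):
  a=np.radians(yaw);x=np.array([np.cos(a),np.sin(a)]);y=np.array([-x[1],x[0]])
  for s,t in((1,1),(1,-1),(-1,-1),(-1,1)):
    p=C+x*.033*s+y*.006*t
    u=(proj('top',[*p,.2118])-[380,160]+.5)*15; cv2.circle(b,tuple(int(q) for q in u),4,col,-1)
cv2.imwrite('pics/q12.png',b)
"
```

```text
(no output)
```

View pics/q12.png

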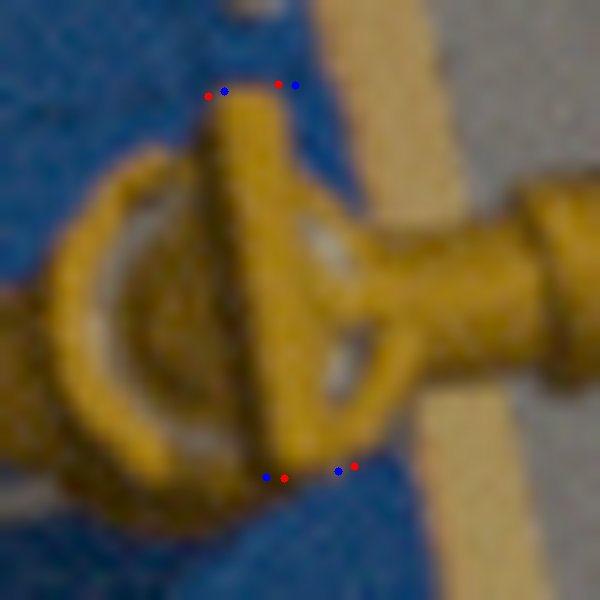

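View pics/side11.png

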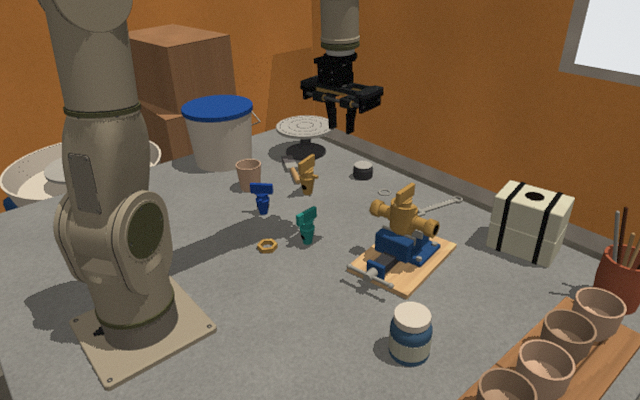

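The side picture shows the small plug seated in the tap at about (404,205) with its handle across the pipe. The nut at (266,245), turquoise plug (306,226), big plug (306,177), cup (248,175) and jar (411,335) are all where they were. The arm is clear of everything.

```bash
python3 -c "
from bench import *
print(close_job())"
```

```text
the job is handed in; nothing more can be done
None
```

The small brass plug is back in the tap, bedded, checked for free turning, left shut and released. I handed the job in at about 18 s of the 58 s allowed.

- **Insertion:** I lowered the plug upright, 0.2 rad short of shut, with its lug in the rim's gap. It met its seat with the small end about 44 mm below the rim, inside the expected 42–49 mm.
- **Bedding:** The steady push on the liner, including the plug's own weight, was about 14–17 N for over a second. The highest vertical reading was about 20 N, against the 24.5 N limit. Some sideways force, up to about 11 N, came with the early pushes; I trimmed it to about 5–7 N for the steady push.
- **Turning check:** I turned the handle to the open stop and back to the shut stop with the plug still down. The tool height stayed within 0.1 mm. Drag was low (about 0.2 N·m), rising clearly at each stop.
- **Final state:** The last pictures show the plug down, its handle across the pipe, and the other listed things where they were. In the side view the arm is clear.
- **Disagreement:** The tool angle put the handle about 1° past shut. The last top picture suggested 2–4° past, which is roughly the shut stop itself, but that picture is too coarse to settle it. I did not nudge it further.

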